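Screw the filler cap onto a header tank

TASK

Close up the aluminium header tank: set its round black screw cap squarely on the filler neck, turn it backwards (anticlockwise seen from above) until you feel it drop into the start of the thread, then screw it clockwise until it comes up tight against its stop and the seal is squeezed. Leave the cap on and the other things on the bench where they lie.

Things in the scene. Friction and masses are not known exactly. Their poses are not given: they have to be found in the camera images.
- cap_center (a point): Centre of the loose cap, on its axis, 15 mm above its underside. A black plastic screw cap, 60 mm across its ribbed round skirt, 30 mm tall, about 80 g, closed flat top with a grey disc, standing open side down on the bench; z axis up out of the top. Inside, the skirt is 53 mm wide and 24 mm deep. It can be gripped round the skirt at any yaw.
- lug0 (a point): One of three equal thread lugs inside the cap's skirt, 120 degrees apart (all count alike), 3 mm above the cap's underside, 2.4 mm thick; the circle through their tips is 44 mm across. This point is 25 mm from the cap's axis.
- tank: Welded aluminium header tank, 236 mm long (y), 110 mm wide (x), 106 mm tall, bolted on a wooden board 320 x 180 x 18 mm that is screwed to the bench: it does not move. Origin: under the board's centre. The filler neck stands on its flat top, 65 mm from its middle along +y.
- neck (a point): Centre of the filler neck's top, on its black rubber sealing ring (unsqueezed): 164 mm above the bench, 40 mm above the tank's top; axes as the tank's. The neck is 42 mm across, tapering to 36 mm at the rim, with a right-hand thread 50 mm across: three equal ridges. Clockwise from above moves the cap down 16.5 mm per turn (2.63 mm/rad), with about 1 mm of play up and down and 1 mm sideways.
- start0 (a point): Start of one thread ridge: on its top face 2.5 mm from its upper end, 25 mm from the neck's axis, 14.6 mm below the rim; ridges run down clockwise. A cap set square stands on the ridges, cap_center 1 to 7 mm below neck by yaw. Turned anticlockwise it rides up to 1.2 mm below; there, three times a turn, the lugs pass the ends and it can drop 5.5 mm. About 2.0 rad clockwise from there is a solid stop.
- start1 (a point): Start of the second ridge, 120 degrees anticlockwise from start0.
- start2 (a point): Start of the third ridge, 240 degrees anticlockwise from start0.
- seal (a joint): How far the sealing ring on the neck's rim is squeezed down (m): 0 when free, 0.0015 to 0.002 with the cap against its stop, cap_center then about 11 mm below neck; springy, about 2.5 N per mm. The cap first touches it with cap_center 9 mm below neck.
- tape: Roll of tan masking tape, 92 mm across and 25 mm tall, lying flat; a bystander. Origin: centre of its underside.
- dolly: Steel panel-beating dolly block, 78 x 54 x 34 mm, 0.9 kg; a bystander. Origin: centre of its underside.
- hammer: Hammer with a wooden handle, lying at the far side of the bench, about 300 mm long; a bystander. Origin: under its head; the handle points along its -x axis.
Mind the look-alikes: they are no part of the job. What is shaped like the part that bears cap_center but blue or pink is not meant.

How it is judged:
On the way, in this order (a step that is already met when the one before it is completed fails the run):
1. the cap, square on the neck, is turned back to the top of the step: touching it, a lug within 6 mm of a thread start, cap_center 3.5 mm below to 0.2 mm above the neck point (z of cap_center in the frame of neck between -0.0035 and 0.0002 m and horizontal distance between cap_center and neck below 0.004 m and angle between cap_center's own z axis and vertical below 0.15 rad and (horizontal distance between lug0 and start0 below 0.006 m or horizontal distance between lug0 and start1 below 0.006 m or horizontal distance between lug0 and start2 below 0.006 m) and contact force between cap and tank above 0.2 N), for 0.1 s.
2. the cap has dropped square into the start of the thread: a lug within 12 mm of a start, cap_center 5 to 9 mm below the neck point (z of cap_center in the frame of neck between -0.009 and -0.005 m and horizontal distance between cap_center and neck below 0.004 m and angle between cap_center's own z axis and vertical below 0.1 rad and (horizontal distance between lug0 and start0 below 0.012 m or horizontal distance between lug0 and start1 below 0.012 m or horizontal distance between lug0 and start2 below 0.012 m)).
At the end, for the whole second after the job is handed in: The cap is screwed home and at rest on the neck, upright within 0.06 rad and centred within 2.5 mm, cap_center 9.6 to 12.5 mm below the neck point, with the sealing ring squeezed by more than 1 mm (value of joint seal above 0.001 m and z of cap_center in the frame of neck between -0.0125 and -0.0096 m and horizontal distance between cap_center and neck below 0.0025 m and angle between cap_center's own z axis and vertical below 0.06 rad and linear speed of cap below 0.012 m/s); the robot touches nothing.
It fails at once if the tape roll, the dolly block or the hammer is moved by more than 30 mm (distance of any of tape, dolly, hammer from where it was at the start of the episode above 0.03 m).
It also fails if it takes over 58 s, if anything falls off the work surface, if the arm or the gripper's body presses on something with over 40 N, if the wrist force passes 120 N, or if a joint passes its speed limit or range.

ROBOT

A 6-joint arm with a two-finger parallel gripper is mounted at the origin on the work surface. World frame = base frame: x ahead of the robot, y to its left, z up, the work surface at z = 0. Lengths are in m, angles in rad, forces in N, time in s.
With the tool pointing down it reaches from about 0.275 to 0.725 m from the base axis. Payload 5.6 kg.
Tool frame: the origin (TCP) lies between the finger pads; the fingertips stand tip_extent ahead of it and the grasp point (between the pads) lies 3 mm ahead of it (tip_extent is the distance from the TCP to the fingertips, in m); x points along the fingers, z is the direction in which the jaws open and shut, and the axes are right-handed (so a half turn about x gives the same grasp; the last joint's range is limited). The gripper opens to 85 mm and grips with 20 to 120 N. Pads are 22 mm wide; open, the fingers measure 114 mm over their backs; the gripper's body (76 mm by 85 mm) begins 54 mm behind the grasp point. The pads swing forward as they close: fully open they stand 13 mm farther back than shut.
Start: joints at [1.597, 0.255, 0.108, 0, -1.424, -0.285], TCP at [0.141, 0.532, 0.253] pointing down, gripper open.
Joint ranges: [-2.95, 2.95], [-1.21, 1.97], [-1.09, 1.5], [-2.87, 1.71], [-2.94, -0.07], [-3.05, 3.05]. Speed limits (rad/s): [2.57, 2.57, 3.14, 3.14, 3.14, 3.14].

INTERFACE

Orientations are given as a 3x3 rotation matrix whose columns are the frame's x, y, z axes.
In Python, from workcell import * gives the robot as it stands. The module is installed in compiled form; this text tells all that it offers.
- The arm moves only by the tool move_arm, never from a script. Its argument "targets" is a list of rows, each an object with "rot": the turn, a rotation vector about the tool's x, y, z in rad, a list of three; "delta_pos": the shift along the tool's x, y, z in m, a list of three; "fingers": the opening in per cent of the stroke, from 0 (shut) to 100 (fully open). A call has 1 to 12 rows; each row is the pose to reach, as a shift and turn from the pose commanded when the call began, along the tool's axes at that moment; what a row does not reach only later rows make up. A row lasts 1/12 s, in which the tool goes at most 41.7 mm and 7.16 degrees, less where a joint would pass 70% of its speed; a pose out of reach is approached as far as the arm can. A call with a gripper value outside its range is refused whole. The fingers move at their own pace and stop on an object; the grip force is fixed at half the most. Time passes only in rows, so rows that repeat a pose let the fingers close. It gives the time, the measured TCP pose, the force and the opening at its end, in the units of the state.
- state(): the state, without advancing time (a new reading comes with each control period).
- grab_frame(name): name is "scene" or "top" or "wrist"; returns a dict with "img" (480x640x3 uint8, red, green, blue), "fx", "fy", "cx", "cy" (pixels), "k1" (the pictures are not rectified: a ray, as slopes to the right and down, at radius r is drawn at 1 + k1 r^2 times it, then the intrinsics apply), "T" (4x4, takes a point from camera to world coordinates). Camera axes: x right, y up, looking along -z (the intrinsics and any distortion apply to the point x, -y, -z); pixel columns grow to the right and rows downward; lengths in m; the calibration is good to about 2 mm. A picture is of the moment at which its call begins. There is no depth.
- finish_job(): hands the job in, once; it reports no verdict.
The state is a dict: "time": time; "qpos": joint angles; "qvel": joint speeds; "effort": joint torques, N m; "eef_pos": TCP position; "tcp_rot": TCP orientation; "force": force on the tool from outside, world axes, zero at the start; "ft_torque": the same for the moment, N m; "grip_width": finger opening in m.
Only numpy, scipy, OpenCV 4.12 (cv2) and the standard library are available. Lean on these libraries where they do the work, as an engineer would, in place of code of your own. Each camera call takes 0.05 s, during which the arm holds its last target. There are 200 camera calls.

## Working session

There is one attempt and no reset: what is moved stays moved. The work goes in short steps, Python scripts to look and compute and a tool call to move; the robot and the scene stay as the last step left them, time stands still between calls to the robot, and variables do not carry over. Pictures are saved under pics/ and viewed, on a budget of 10 in all, crops included, one or two more only if the job needs it, and the job is handed in when it is done.

Besides the shell and the picture viewer there is one more tool, called after ">>>" in YAML: its name, and indented under it one key for each argument. move_arm: Moves the arm, as the interface text tells. Its arguments: {"type":"object","properties":{"targets":{"type":"array","items":{"type":"object","properties":{"rot":{"type":"array","items":{"type":"number"}},"delta_pos":{"type":"array","items":{"type":"number"}},"fingers":{"type":"number"}}}}},"required":["targets"]}

```bash
mkdir -p pics; cat > h.py <<'E'
from workcell import *
import numpy as np, cv2
def ray(f,u,v):
    K=np.array([[f["fx"],0,f["cx"]],[0,f["fy"],f["cy"]],[0,0,1]])
    p=cv2.undistortPoints(np.array([[[u,v]]],float),K,np.array([f["k1"],0,0,0,0]))[0,0]  # model uses undistorted r
    T=np.array(f["T"]);d=T[:3,:3]@np.array([p[0],-p[1],-1]);return T[:3,3],d
def onz(f,u,v,z):
    o,d=ray(f,u,v);return o+d*(z-o[2])/d[2]
def proj(f,P):
    T=np.array(f["T"]);c=T[:3,:3].T@(np.array(P)-T[:3,3]);x,y=c[0]/-c[2],-c[1]/-c[2]
    s=1+f["k1"]*(x*x+y*y);return np.array([f["fx"]*x*s+f["cx"],f["fy"]*y*s+f["cy"]])
def save(n,img): cv2.imwrite("pics/"+n+".png",cv2.cvtColor(np.ascontiguousarray(img),cv2.COLOR_RGB2BGR))
E
python3 - <<'E'
from h import *
import pickle
fs={n:grab_frame(n) for n in("top","scene","wrist")}
pickle.dump(fs,open("f0.pkl","wb"))
for n in fs: save(n+"0",fs[n]["img"]);print(n,fs[n]["fx"],fs[n]["k1"],np.round(fs[n]["T"],3).tolist())
print(state())
E
```

```text
top 521.6676181899047 -0.05958915732628951 [[0.025, 0.985, -0.169, 0.387], [-1.0, 0.021, -0.023, -0.072], [-0.019, 0.169, 0.985, 1.274], [0.0, 0.0, 0.0, 1.0]]
scene 570.7064056576403 -0.18525433387283827 [[-0.783, -0.52, 0.341, 0.92], [0.622, -0.647, 0.442, 0.381], [-0.009, 0.558, 0.83, 0.956], [0.0, 0.0, 0.0, 1.0]]
wrist 374.68405609417357 -0.07127181788210596 [[-0.256, 0.927, 0.276, 0.21], [-0.967, -0.245, -0.071, 0.513], [0.001, -0.285, 0.959, 0.373], [0.0, 0.0, 0.0, 1.0]]
{'time': 0.15, 'qpos': array([ 1.59659678e+00,  2.55645599e-01,  1.07312463e-01, -3.38457372e-04,
       -1.42388738e+00, -2.84641081e-01]), 'qvel': array([ 0.00051599, -0.00330634,  0.00321977, -0.0002955 ,  0.00116932,
       -0.00089491]), 'effort': array([-6.46441513e-04, -3.86939192e+01,  2.38082010e+01,  5.36655217e+00,
       -4.50458494e-03, -2.53829299e-06]), 'eef_pos': array([0.14062458, 0.53138072, 0.25259191]), 'tcp_rot': array([[-2.97959629e-04,  9.66674650e-01, -2.56007877e-01],
       [-1.43234804e-03, -2.56008039e-01, -9.66673592e-01],
       [-9.99998930e-01,  7.86626758e-05,  1.46089460e-03]]), 'force': array([ 1.00800894,  0.1072011 , -0.03476015]), 'ft_torque': array([ 0.01828415, -0.0069377 ,  0.0109321 ]), 'grip_width': 0.08582317949103065}
```

View pics/top0.png

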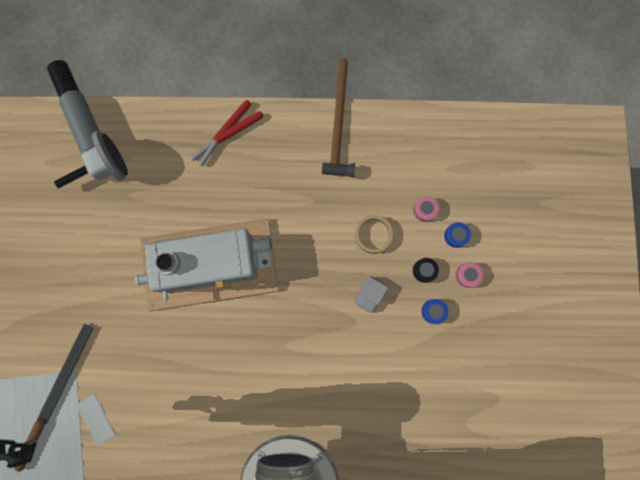

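View pics/scene0.png

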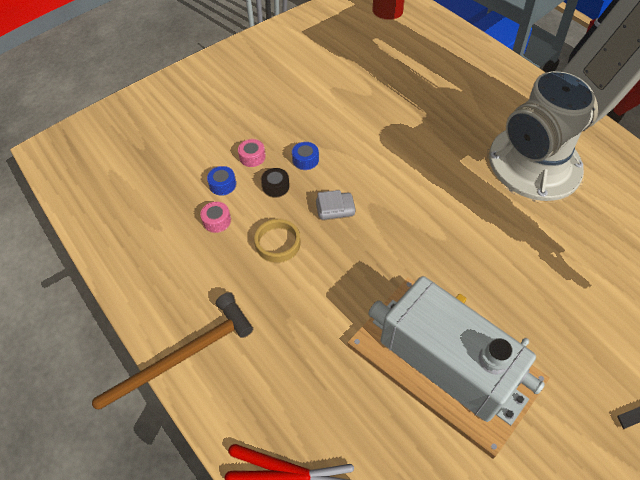

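Candidates in the top view: black cap with grey disc (426,270); blue caps (458,235) and (435,311); pink caps (426,208) and (470,275); the black neck ring (167,262) is on the tank. I choose the black one. The scene view agrees: black cap (275,181), neck (500,350).

```bash
python3 - <<'E'
from h import *
import pickle
fs=pickle.load(open("f0.pkl","rb"))
def blob(f,u,v,r,kind):
    im=f["img"].astype(int);m=np.zeros(im.shape[:2],np.uint8)
    s=im[v-r:v+r,u-r:u+r];mx=s.max(2);mn=s.min(2)
    mm=(mx<48) if kind=="dark" else ((mx-mn<22)&(mx>55)&(mx<135))
    m[v-r:v+r,u-r:u+r]=mm*255
    n,l,st,c=cv2.connectedComponentsWithStats(m)
    k=[(st[i,4],np.round(c[i],1).tolist(),st[i,:4].tolist()) for i in range(1,n) if st[i,4]>15]
    return k
for n,u,v in(("top",426,270),("scene",275,178)):
    print(n,"disc",blob(fs[n],u,v,20,"g"));print(" dark",blob(fs[n],u,v,22,"dark"))
for n,u,v in(("top",167,262),("scene",500,350)):
    print(n,"neck",blob(fs[n],u,v,22,"dark"))
a=[cv2.resize(np.ascontiguousarray(fs[n]["img"][v-40:v+40,u-40:u+40]),(380,280) if 0 else (300,300),interpolation=cv2.INTER_CUBIC) for n,u,v in(("top",426,270),("scene",275,180),("top",167,262),("scene",500,350))]
save("crops",np.vstack([np.hstack(a[:2]),np.hstack(a[2:])]))
f=fs["top"];print(onz(f,426,270,.03),onz(f,167,262,.164));f=fs["scene"];print(onz(f,275,178,.03),onz(f,500,348,.164))
E
```

```text
top disc [(np.int32(177), [426.5, 269.3], [419, 262, 16, 15])]
 dark [(np.int32(264), [424.7, 270.6], [413, 259, 25, 23])]
scene disc [(np.int32(164), [274.5, 177.3], [267, 171, 16, 13])]
 dark [(np.int32(381), [275.0, 183.7], [262, 168, 27, 29])]
top neck [(np.int32(173), [164.1, 261.3], [157, 254, 15, 15])]
scene neck [(np.int32(347), [500.1, 349.2], [489, 339, 23, 21])]
[ 0.50782197 -0.31447565  0.03      ] [0.49908319 0.26793452 0.164     ]
[ 0.50935912 -0.31074113  0.03      ] [0.50031767 0.27650026 0.164     ]
```

View pics/crops.png

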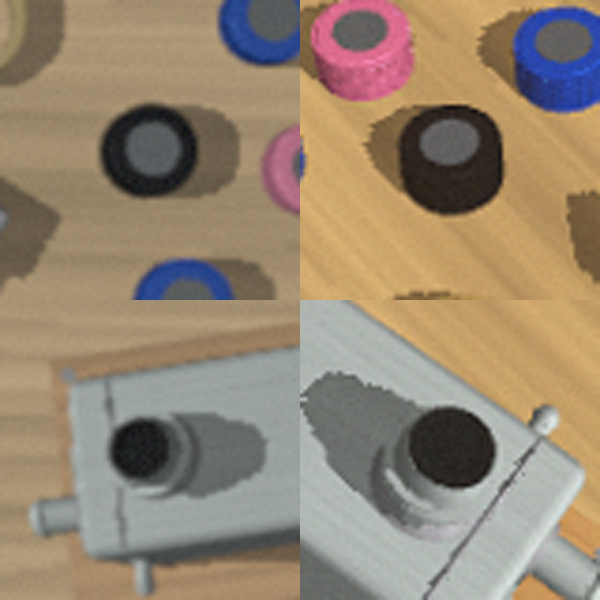

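The crops confirm the black cap (disc at top 426.5,269.3 and scene 274.5,177.3) and the neck's black ring (top 164,261.3 and scene 500,349.2). I'll compute positions and the move.

```bash
python3 - <<'E'
from h import *
import pickle
fs=pickle.load(open("f0.pkl","rb"))
for nm,a,b,z in(("cap",(426.5,269.3),(274.5,177.3),.03),("neck",(164.1,261.3),(500.,349.2),.164)):
    A=onz(fs["top"],*a,z);B=onz(fs["scene"],*b,z);P=(A+B)/2
    print(nm,A,B,P)
    s=state();print(" tool delta",s["tcp_rot"].T@(P-s["eef_pos"]))
# neighbours
for c in((458,235),(435,311),(426,208),(470,275),(371,294),(375,235)): print(c,onz(fs["top"],*c,.03))
E
```

```text
cap [ 0.50952214 -0.31568696  0.03      ] [ 0.50903986 -0.31302267  0.03      ] [ 0.509281   -0.31435481  0.03      ]
 tool delta [0.22369322 0.5728684  0.72284608]
neck [0.50044141 0.27440092 0.164     ] [0.50179271 0.27785908 0.164     ] [0.50111706 0.27613    0.164     ]
 tool delta [0.08885001 0.41381821 0.15432579]
(458, 235) [ 0.59412283 -0.39279848  0.03      ]
(435, 311) [ 0.41131975 -0.33489565  0.03      ]
(426, 208) [ 0.65906876 -0.3161695   0.03      ]
(470, 275) [ 0.49804245 -0.41956952  0.03      ]
(371, 294) [ 0.44799619 -0.18365438  0.03      ]
(375, 235) [ 0.58980088 -0.19230533  0.03      ]
```

>>> move_arm:
  targets:
    - {"delta_pos": [0, 0.573, 0.723], "rot": [1.85, 0, 0], "fingers": 100}
    - {"delta_pos": [0, 0.573, 0.723], "rot": [1.85, 0, 0], "fingers": 100}
    - {"delta_pos": [0, 0.573, 0.723], "rot": [1.85, 0, 0], "fingers": 100}
    - {"delta_pos": [0, 0.573, 0.723], "rot": [1.85, 0, 0], "fingers": 100}
    - {"delta_pos": [0, 0.573, 0.723], "rot": [1.85, 0, 0], "fingers": 100}
    - {"delta_pos": [0, 0.573, 0.723], "rot": [1.85, 0, 0], "fingers": 100}
    - {"delta_pos": [0, 0.573, 0.723], "rot": [1.85, 0, 0], "fingers": 100}
    - {"delta_pos": [0, 0.573, 0.723], "rot": [1.85, 0, 0], "fingers": 100}
    - {"delta_pos": [0, 0.573, 0.723], "rot": [1.85, 0, 0], "fingers": 100}
    - {"delta_pos": [0, 0.573, 0.723], "rot": [1.85, 0, 0], "fingers": 100}
    - {"delta_pos": [0, 0.573, 0.723], "rot": [1.85, 0, 0], "fingers": 100}
    - {"delta_pos": [0, 0.573, 0.723], "rot": [1.85, 0, 0], "fingers": 100}

```text
time: 1.15
eef_pos: [0.3406, 0.0714, 0.2535]
tcp_rot: [[0.001, -0.192, -0.981], [0.001, -0.981, 0.192], [-1.0, -0.001, -0.001]]
force: [1.6, 1.0, -0.2]
grip_width: 0.0853
```

```bash
cat >> h.py <<'E'
def to(P,jaw=None):
    "tool-frame delta to world point P (TCP); print state"
    s=state();R=s["tcp_rot"];np.set_printoptions(precision=4,suppress=True)
    print("t",round(s["time"],2),"tcp",s["eef_pos"],"q",s["qpos"],"F",s["force"],"M",s["ft_torque"],"w",s["grip_width"])
    print("axes x",R[:,0],"z",R[:,2],"delta",R.T@(np.array(P)-s["eef_pos"]))
E
python3 -c "
from h import *
to([.5093,-.3143,.2])"
```

```text
t 1.15 tcp [0.3406 0.0714 0.2535] q [ 0.6661 -0.1608 -0.3327 -0.0001 -1.3978 -0.8594] F [ 1.5888  0.9618 -0.1623] M [ 0.0953 -0.1543  0.0364] w 0.08534905010482827
axes x [ 0.0008  0.0008 -1.    ] z [-0.9814  0.1921 -0.0007] delta [ 0.0533  0.3461 -0.2396]
```

>>> move_arm:
  targets:
    - {"delta_pos": [0.053, 0.346, -0.24], "rot": [0.2, 0, 0], "fingers": 100}
    - {"delta_pos": [0.053, 0.346, -0.24], "rot": [0.2, 0, 0], "fingers": 100}
    - {"delta_pos": [0.053, 0.346, -0.24], "rot": [0.2, 0, 0], "fingers": 100}
    - {"delta_pos": [0.053, 0.346, -0.24], "rot": [0.2, 0, 0], "fingers": 100}
    - {"delta_pos": [0.053, 0.346, -0.24], "rot": [0.2, 0, 0], "fingers": 100}
    - {"delta_pos": [0.053, 0.346, -0.24], "rot": [0.2, 0, 0], "fingers": 100}
    - {"delta_pos": [0.053, 0.346, -0.24], "rot": [0.2, 0, 0], "fingers": 100}
    - {"delta_pos": [0.053, 0.346, -0.24], "rot": [0.2, 0, 0], "fingers": 100}
    - {"delta_pos": [0.053, 0.346, -0.24], "rot": [0.2, 0, 0], "fingers": 100}
    - {"delta_pos": [0.053, 0.346, -0.24], "rot": [0.2, 0, 0], "fingers": 100}
    - {"delta_pos": [0.053, 0.346, -0.24], "rot": [0.2, 0, 0], "fingers": 100}
    - {"delta_pos": [0.053, 0.346, -0.24], "rot": [0.2, 0, 0], "fingers": 100}

```text
time: 2.15
eef_pos: [0.5116, -0.3136, 0.1977]
tcp_rot: [[-0.004, -0.382, -0.924], [0.001, -0.924, 0.382], [-1.0, 0.0, 0.004]]
force: [-0.6, 0.4, -1.1]
grip_width: 0.0855
```

```bash
python3 -c "
from h import *
to([.5093,-.3143,.2])
f=grab_frame('wrist');save('w1',f['img']);print(proj(f,[.5093,-.3143,.03]))
import pickle;pickle.dump(f,open('w1.pkl','wb'))"
```

```text
t 2.15 tcp [ 0.5116 -0.3136  0.1977] q [-0.2897  0.377   0.1389 -0.0001 -1.3366 -0.1017] F [-0.6029  0.361  -1.1469] M [0.0759 0.0438 0.0266] w 0.0854501683226222
axes x [-0.0037  0.0012 -1.    ] z [-0.9244  0.3815  0.0039] delta [-0.0023  0.0015  0.0019]
[321.2049 223.664 ]
```

View pics/w1.png

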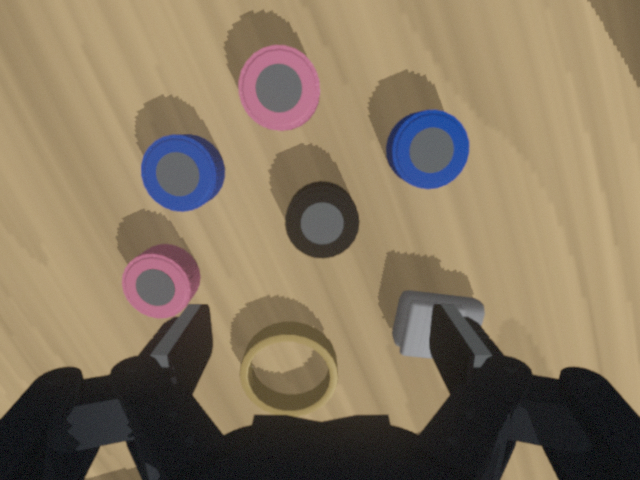

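The black cap's disc is at (322,223), predicted at (321,224), so the position is confirmed.

```bash
python3 -c "
import workcell as w
print([a for a in dir(w) if not a.startswith('_')], getattr(w,'tip_extent',None))
from h import *
to([.509,-.3143,.025])"
```

```text
['PlanningError', 'finish_job', 'grab_frame', 'state', 'tip_extent'] 0.022
t 2.2 tcp [ 0.5114 -0.3122  0.1987] q [-0.2876  0.3741  0.1373 -0.0003 -1.3366 -0.1025] F [ 0.4079 -0.6789 -0.0285] M [ 0.0125 -0.0151  0.0025] w 0.08548916215851876
axes x [-0.0025  0.0011 -1.    ] z [-0.9249  0.3803  0.0027] delta [0.1737 0.0029 0.001 ]
```

>>> move_arm:
  targets:
    - {"delta_pos": [0.04, 0, 0], "fingers": 100}
    - {"delta_pos": [0.08, 0, 0], "fingers": 100}
    - {"delta_pos": [0.11, 0, 0], "fingers": 100}
    - {"delta_pos": [0.12, 0, 0], "fingers": 100}
    - {"delta_pos": [0.12, 0, 0], "fingers": 100}
    - {"delta_pos": [0.12, 0, 0], "fingers": 100}

```text
$.targets[0]: bad value
```

```bash
python3 -c "
from h import *
to([.5093,-.3143,.026])"
```

```text
t 2.2 tcp [ 0.5114 -0.3122  0.1987] q [-0.2876  0.3741  0.1373 -0.0003 -1.3366 -0.1025] F [ 0.4079 -0.6789 -0.0285] M [ 0.0125 -0.0151  0.0025] w 0.08548916215851876
axes x [-0.0025  0.0011 -1.    ] z [-0.9249  0.3803  0.0027] delta [0.1727 0.0028 0.0007]
```

Rows need all fields.

>>> move_arm:
  targets:
    - {"delta_pos": [0.04, 0.003, 0], "rot": [0, 0, 0], "fingers": 100}
    - {"delta_pos": [0.08, 0.003, 0], "rot": [0, 0, 0], "fingers": 100}
    - {"delta_pos": [0.11, 0.003, 0], "rot": [0, 0, 0], "fingers": 100}
    - {"delta_pos": [0.12, 0.003, 0], "rot": [0, 0, 0], "fingers": 100}
    - {"delta_pos": [0.12, 0.003, 0], "rot": [0, 0, 0], "fingers": 100}
    - {"delta_pos": [0.12, 0.003, 0], "rot": [0, 0, 0], "fingers": 100}

```text
time: 2.7
eef_pos: [0.5114, -0.314, 0.0821]
tcp_rot: [[0.001, -0.377, -0.926], [-0.001, -0.926, 0.377], [-1.0, 0.001, -0.002]]
force: [0.3, 0.4, 1.2]
grip_width: 0.0854
```

```bash
python3 -c "
from h import *
to([.5093,-.3143,.026])"
```

```text
t 2.7 tcp [ 0.5114 -0.314   0.0821] q [-0.2899  0.4542 -0.0513  0.0011 -1.0635 -0.0972] F [0.2716 0.3831 1.1553] M [-0.0533 -0.0698  0.0183] w 0.08542640400185326
axes x [ 0.0014 -0.0014 -1.    ] z [-0.9262  0.377  -0.0019] delta [0.0561 0.001  0.0019]
```

>>> move_arm:
  targets:
    - {"delta_pos": [0.025, 0.001, 0.002], "rot": [0, 0, 0], "fingers": 100}
    - {"delta_pos": [0.045, 0.001, 0.002], "rot": [0, 0, 0], "fingers": 100}
    - {"delta_pos": [0.055, 0.001, 0.002], "rot": [0, 0, 0], "fingers": 100}
    - {"delta_pos": [0.055, 0.001, 0.002], "rot": [0, 0, 0], "fingers": 100}
    - {"delta_pos": [0.055, 0.001, 0.002], "rot": [0, 0, 0], "fingers": 60}
    - {"delta_pos": [0.055, 0.001, 0.002], "rot": [0, 0, 0], "fingers": 40}
    - {"delta_pos": [0.055, 0.001, 0.002], "rot": [0, 0, 0], "fingers": 40}
    - {"delta_pos": [0.055, 0.001, 0.002], "rot": [0, 0, 0], "fingers": 40}
    - {"delta_pos": [0.055, 0.001, 0.002], "rot": [0, 0, 0], "fingers": 40}

```text
time: 3.45
eef_pos: [0.5099, -0.315, 0.028]
tcp_rot: [[0.004, -0.378, -0.926], [-0.002, -0.926, 0.378], [-1.0, 0.0, -0.004]]
force: [-0.5, 1.6, 5.7]
grip_width: 0.0576
```

```bash
python3 -c "
from h import *
to([.5093,-.3143,.2])"
```

```text
t 3.45 tcp [ 0.5099 -0.315   0.028 ] q [-0.2923  0.5075 -0.1199  0.0011 -0.9392 -0.0956] F [-0.4581  1.6334  5.682 ] M [0.4079 0.3292 0.0405] w 0.05755621256504623
axes x [ 0.0038 -0.0021 -1.    ] z [-0.9259  0.3776 -0.0043] delta [-0.172  -0.0003  0.0001]
```

>>> move_arm:
  targets:
    - {"delta_pos": [-0.02, 0, 0], "rot": [0, 0, 0], "fingers": 40}
    - {"delta_pos": [-0.06, 0, 0], "rot": [0, 0, 0], "fingers": 40}
    - {"delta_pos": [-0.1, 0, 0], "rot": [0, 0, 0], "fingers": 40}
    - {"delta_pos": [-0.14, 0, 0], "rot": [0, 0, 0], "fingers": 40}
    - {"delta_pos": [-0.16, -0.03, 0.013], "rot": [-0.1, 0, 0], "fingers": 40}
    - {"delta_pos": [-0.18, -0.066, 0.028], "rot": [-0.2, 0, 0], "fingers": 40}
    - {"delta_pos": [-0.19, -0.1, 0.043], "rot": [-0.3, 0, 0], "fingers": 40}
    - {"delta_pos": [-0.2, -0.137, 0.058], "rot": [-0.4, 0, 0], "fingers": 40}
    - {"delta_pos": [-0.21, -0.173, 0.074], "rot": [-0.5, 0, 0], "fingers": 40}
    - {"delta_pos": [-0.22, -0.21, 0.089], "rot": [-0.6, 0, 0], "fingers": 40}
    - {"delta_pos": [-0.22, -0.247, 0.105], "rot": [-0.7, 0, 0], "fingers": 40}
    - {"delta_pos": [-0.22, -0.284, 0.121], "rot": [-0.75, 0, 0], "fingers": 40}

```text
time: 4.45
eef_pos: [0.5039, -0.0037, 0.2476]
tcp_rot: [[0.004, 0.359, -0.933], [0.001, -0.933, -0.359], [-1.0, 0.001, -0.004]]
force: [0.7, 0.1, -1.2]
grip_width: 0.0575
```

```bash
python3 -c "
from h import *
to([.5011,.2761,.245])"
```

```text
t 4.45 tcp [ 0.5039 -0.0037  0.2476] q [ 0.3042  0.1627 -0.024   0.0003 -1.38    0.0628] F [ 0.6931  0.1033 -1.199 ] M [ 0.0347 -0.1272 -0.0073] w 0.05754966970928054
axes x [ 0.004  0.001 -1.   ] z [-0.9334 -0.3589 -0.0041] delta [ 0.0028 -0.2622 -0.0979]
```

>>> move_arm:
  targets:
    - {"delta_pos": [0.003, -0.037, -0.014], "rot": [0, 0, 0], "fingers": 40}
    - {"delta_pos": [0.003, -0.074, -0.028], "rot": [0, 0, 0], "fingers": 40}
    - {"delta_pos": [0.003, -0.111, -0.042], "rot": [0, 0, 0], "fingers": 40}
    - {"delta_pos": [0.003, -0.148, -0.056], "rot": [0, 0, 0], "fingers": 40}
    - {"delta_pos": [0.003, -0.185, -0.07], "rot": [0, 0, 0], "fingers": 40}
    - {"delta_pos": [0.003, -0.222, -0.084], "rot": [0, 0, 0], "fingers": 40}
    - {"delta_pos": [0.003, -0.245, -0.092], "rot": [0, 0, 0], "fingers": 40}
    - {"delta_pos": [0.003, -0.262, -0.098], "rot": [0, 0, 0], "fingers": 40}
    - {"delta_pos": [0.003, -0.262, -0.098], "rot": [0, 0, 0], "fingers": 40}
    - {"delta_pos": [0.003, -0.262, -0.098], "rot": [0, 0, 0], "fingers": 40}

```text
time: 5.28
eef_pos: [0.5027, 0.2744, 0.2427]
tcp_rot: [[0.0, 0.355, -0.935], [0.0, -0.935, -0.355], [-1.0, 0.0, -0.0]]
force: [0.5, 0.4, -1.8]
grip_width: 0.0575
```

```bash
python3 -c "
from h import *
import pickle
to([.5011,.2761,.2])
fs={n:grab_frame(n) for n in('top','scene','wrist')};pickle.dump(fs,open('f2.pkl','wb'))
a=[]
for n in fs:
  f=fs[n];p=proj(f,state()['eef_pos']-[0,0,.03]).astype(int) if n!='wrist' else np.array([320,330]);print(n,p)
  r=55 if n!='wrist' else 150
  q=np.clip(p,r,None);a.append(cv2.resize(np.ascontiguousarray(f['img'][q[1]-r:q[1]+r,q[0]-r:q[0]+r]),(390,390) if 0 else (266,266),interpolation=cv2.INTER_CUBIC))
save('n2',np.hstack(a))"
```

```text
t 5.28 tcp [0.5027 0.2744 0.2427] q [ 0.7729  0.3031  0.1469  0.0002 -1.4142 -0.4098] F [ 0.4833  0.4311 -1.8474] M [-0.0465 -0.0103 -0.0063] w 0.057459751484508534
axes x [ 0.0004  0.0001 -1.    ] z [-0.9348 -0.3551 -0.0004] delta [ 0.0427 -0.0021  0.0009]
top [157 257]
scene [505 333]
wrist [320 330]
```

View pics/n2.png

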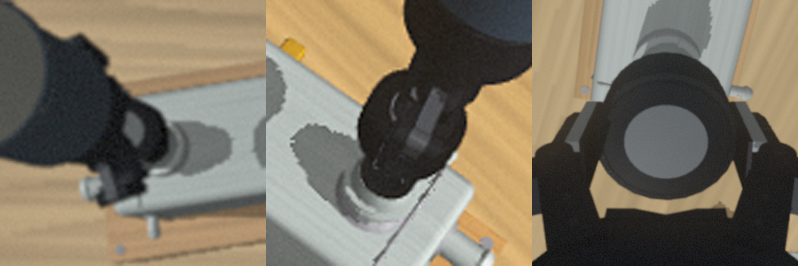

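The cap is held level and still centred on the pads (disc centre in the wrist view about (321,340)), above the neck. I'll check its offset and descend.

```bash
python3 -c "
from h import *
import pickle
f=pickle.load(open('f2.pkl','rb'))['wrist'];s=state()
im=f['img'].astype(int)[270:400,230:410];m=((im.max(2)-im.min(2)<22)&(im.max(2)>75)).astype(np.uint8)
n,l,st,c=cv2.connectedComponentsWithStats(m);k=1+np.argmax(st[1:,4]);c=c[k]+[230,270];print(c,st[k])
P=onz(f,*c,s['eef_pos'][2]+.002);print(P,s['tcp_rot'].T@(P-s['eef_pos']))
to([.5011,.2761,.2])"
```

```text
[320.5845683  339.48679124] [  44   28   95   84 6208]
[0.50204275 0.27291622 0.24493599] [-0.00200059 -0.00023913  0.00084809]
t 5.43 tcp [0.5029 0.273  0.2429] q [ 0.7707  0.3019  0.1457  0.0002 -1.4139 -0.4099] F [ 0.4372  0.1608 -1.2627] M [-0.0403  0.0061 -0.0324] w 0.057630709581190924
axes x [ 0.0006  0.0003 -1.    ] z [-0.9356 -0.353  -0.0007] delta [ 0.0429 -0.0035  0.0006]
```

>>> move_arm:
  targets:
    - {"delta_pos": [0.02, -0.003, 0.001], "rot": [0, 0, 0], "fingers": 40}
    - {"delta_pos": [0.035, -0.003, 0.001], "rot": [0, 0, 0], "fingers": 40}
    - {"delta_pos": [0.045, -0.003, 0.001], "rot": [0, 0, 0], "fingers": 40}
    - {"delta_pos": [0.05, -0.003, 0.001], "rot": [0, 0, 0], "fingers": 40}
    - {"delta_pos": [0.055, -0.003, 0.001], "rot": [0, 0, 0], "fingers": 40}
    - {"delta_pos": [0.055, -0.003, 0.001], "rot": [0, 0, 0], "fingers": 40}

```text
time: 5.93
eef_pos: [0.5007, 0.276, 0.1869]
tcp_rot: [[-0.0, 0.354, -0.935], [-0.0, -0.935, -0.354], [-1.0, 0.0, 0.001]]
force: [-0.1, 1.1, -0.6]
grip_width: 0.0572
```

```bash
python3 -c "
from h import *
to([.5011,.2761,.177])"
```

```text
t 5.93 tcp [0.5007 0.276  0.1869] q [ 0.7772  0.3258  0.0361  0.     -1.2817 -0.4158] F [-0.145   1.1096 -0.5851] M [-0.0148  0.0025 -0.0033] w 0.05716126318677299
axes x [-0.0005 -0.0005 -1.    ] z [-0.9354 -0.3536  0.0006] delta [ 0.0099  0.0001 -0.0004]
```

No contact, well aligned. I'll lower gently until contact.

>>> move_arm:
  targets:
    - {"delta_pos": [0.004, 0, 0], "rot": [0, 0, 0], "fingers": 40}
    - {"delta_pos": [0.007, 0, 0], "rot": [0, 0, 0], "fingers": 40}
    - {"delta_pos": [0.009, 0, 0], "rot": [0, 0, 0], "fingers": 40}
    - {"delta_pos": [0.009, 0, 0], "rot": [0, 0, 0], "fingers": 40}

```text
time: 6.27
eef_pos: [0.5006, 0.2765, 0.178]
tcp_rot: [[-0.0, 0.354, -0.935], [-0.0, -0.935, -0.354], [-1.0, 0.0, 0.0]]
force: [0.6, 0.2, -0.5]
grip_width: 0.0573
```

>>> move_arm:
  targets:
    - {"delta_pos": [0.001, 0, 0], "rot": [0, 0, 0], "fingers": 40}
    - {"delta_pos": [0.002, 0, 0], "rot": [0, 0, 0], "fingers": 40}
    - {"delta_pos": [0.002, 0, 0], "rot": [0, 0, 0], "fingers": 40}

```text
time: 6.52
eef_pos: [0.5007, 0.2766, 0.1762]
tcp_rot: [[-0.0, 0.354, -0.935], [-0.0, -0.935, -0.354], [-1.0, 0.0, 0.0]]
force: [-0.1, 0.1, -0.9]
grip_width: 0.0569
```

>>> move_arm:
  targets:
    - {"delta_pos": [0.001, 0, 0], "rot": [0, 0, 0], "fingers": 40}
    - {"delta_pos": [0.0015, 0, 0], "rot": [0, 0, 0], "fingers": 40}
    - {"delta_pos": [0.0015, 0, 0], "rot": [0, 0, 0], "fingers": 40}

```text
time: 6.77
eef_pos: [0.5007, 0.2765, 0.1747]
tcp_rot: [[-0.0, 0.354, -0.935], [-0.0, -0.935, -0.354], [-1.0, 0.0, 0.0]]
force: [0.4, 0.4, -1.2]
grip_width: 0.0572
```

>>> move_arm:
  targets:
    - {"delta_pos": [0.001, 0, 0], "rot": [0, 0, 0], "fingers": 40}
    - {"delta_pos": [0.0015, 0, 0], "rot": [0, 0, 0], "fingers": 40}
    - {"delta_pos": [0.0015, 0, 0], "rot": [0, 0, 0], "fingers": 40}

```text
time: 7.02
eef_pos: [0.5009, 0.2766, 0.1742]
tcp_rot: [[0.001, 0.354, -0.935], [0.0, -0.935, -0.354], [-1.0, 0.0, -0.001]]
force: [-2.0, -1.4, 4.8]
grip_width: 0.0569
```

>>> move_arm:
  targets:
    - {"delta_pos": [-0.0001, 0, 0], "rot": [-0.04, 0, 0], "fingers": 40}
    - {"delta_pos": [-0.0002, 0, 0], "rot": [-0.08, 0, 0], "fingers": 40}
    - {"delta_pos": [-0.0003, 0, 0], "rot": [-0.12, 0, 0], "fingers": 40}
    - {"delta_pos": [-0.0004, 0, 0], "rot": [-0.16, 0, 0], "fingers": 40}
    - {"delta_pos": [-0.0005, 0, 0], "rot": [-0.2, 0, 0], "fingers": 40}
    - {"delta_pos": [-0.0005, 0, 0], "rot": [-0.2, 0, 0], "fingers": 40}

```text
time: 7.52
eef_pos: [0.5014, 0.2769, 0.1748]
tcp_rot: [[0.002, 0.534, -0.845], [0.001, -0.845, -0.534], [-1.0, 0.0, -0.002]]
force: [-0.1, 0.3, 4.8]
grip_width: 0.0573
```

```bash
python3 -c "
from h import *
to([.5011,.2761,.177])"
```

```text
t 7.52 tcp [0.5014 0.2769 0.1748] q [ 0.7779  0.3327  0.014   0.0008 -1.2498 -0.2145] F [-0.0571  0.3443  4.8131] M [-0.0231  0.0223  0.0891] w 0.05726605372148449
axes x [ 0.0021  0.0011 -1.    ] z [-0.8453 -0.5343 -0.0024] delta [-0.0022  0.0005  0.0007]
```

>>> move_arm:
  targets:
    - {"delta_pos": [-0.0001, 0, 0], "rot": [-0.04, 0, 0], "fingers": 40}
    - {"delta_pos": [-0.0002, 0, 0], "rot": [-0.08, 0, 0], "fingers": 40}
    - {"delta_pos": [-0.0003, 0, 0], "rot": [-0.12, 0, 0], "fingers": 40}
    - {"delta_pos": [-0.0004, 0, 0], "rot": [-0.16, 0, 0], "fingers": 40}
    - {"delta_pos": [-0.0005, 0, 0], "rot": [-0.2, 0, 0], "fingers": 40}
    - {"delta_pos": [-0.0005, 0, 0], "rot": [-0.2, 0, 0], "fingers": 40}

```text
time: 8.02
eef_pos: [0.5013, 0.2769, 0.1751]
tcp_rot: [[0.002, 0.691, -0.723], [0.001, -0.723, -0.691], [-1.0, 0.001, -0.002]]
force: [0.0, 0.1, 4.9]
grip_width: 0.0572
```

>>> move_arm:
  targets:
    - {"delta_pos": [-0.0001, 0, 0], "rot": [-0.03, 0, 0], "fingers": 40}
    - {"delta_pos": [-0.0001, 0, 0], "rot": [-0.06, 0, 0], "fingers": 40}
    - {"delta_pos": [-0.0002, 0, 0], "rot": [-0.09, 0, 0], "fingers": 40}
    - {"delta_pos": [-0.0003, 0, 0], "rot": [-0.12, 0, 0], "fingers": 40}
    - {"delta_pos": [-0.0003, 0, 0], "rot": [-0.12, 0, 0], "fingers": 40}

```text
time: 8.43
eef_pos: [0.5014, 0.2768, 0.1753]
tcp_rot: [[0.002, 0.772, -0.636], [0.001, -0.636, -0.772], [-1.0, 0.001, -0.002]]
force: [0.0, 0.5, 4.5]
grip_width: 0.0574
```

Continuing in small steps without adding downward force.

>>> move_arm:
  targets:
    - {"delta_pos": [-0.0001, 0, 0], "rot": [-0.03, 0, 0], "fingers": 40}
    - {"delta_pos": [-0.0001, 0, 0], "rot": [-0.06, 0, 0], "fingers": 40}
    - {"delta_pos": [-0.0002, 0, 0], "rot": [-0.09, 0, 0], "fingers": 40}
    - {"delta_pos": [-0.0002, 0, 0], "rot": [-0.12, 0, 0], "fingers": 40}
    - {"delta_pos": [-0.0002, 0, 0], "rot": [-0.12, 0, 0], "fingers": 40}

```text
time: 8.85
eef_pos: [0.5004, 0.2764, 0.1741]
tcp_rot: [[-0.001, 0.842, -0.54], [-0.0, -0.54, -0.842], [-1.0, -0.001, 0.001]]
force: [0.4, 0.6, 0.3]
grip_width: 0.0573
```

>>> move_arm:
  targets:
    - {"delta_pos": [-0.0001, 0, 0], "rot": [-0.03, 0, 0], "fingers": 40}
    - {"delta_pos": [-0.0001, 0, 0], "rot": [-0.06, 0, 0], "fingers": 40}
    - {"delta_pos": [-0.0002, 0, 0], "rot": [-0.09, 0, 0], "fingers": 40}
    - {"delta_pos": [-0.0002, 0, 0], "rot": [-0.12, 0, 0], "fingers": 40}
    - {"delta_pos": [-0.0002, 0, 0], "rot": [-0.12, 0, 0], "fingers": 40}

```text
time: 9.27
eef_pos: [0.5001, 0.2763, 0.174]
tcp_rot: [[-0.002, 0.9, -0.435], [-0.001, -0.435, -0.9], [-1.0, -0.001, 0.002]]
force: [-0.9, -0.5, -1.0]
grip_width: 0.0575
```

The force fell to zero and z fell, so it passed the thread end. Lowering into the gap.

>>> move_arm:
  targets:
    - {"delta_pos": [0.001, 0, 0], "rot": [0, 0, 0], "fingers": 40}
    - {"delta_pos": [0.002, 0, 0], "rot": [0, 0, 0], "fingers": 40}
    - {"delta_pos": [0.003, 0, 0], "rot": [0, 0, 0], "fingers": 40}
    - {"delta_pos": [0.003, 0, 0], "rot": [0, 0, 0], "fingers": 40}

```text
time: 9.6
eef_pos: [0.5005, 0.2764, 0.1715]
tcp_rot: [[-0.001, 0.901, -0.435], [-0.0, -0.435, -0.901], [-1.0, -0.0, 0.001]]
force: [-0.0, -0.1, -1.7]
grip_width: 0.0575
```

>>> move_arm:
  targets:
    - {"delta_pos": [0.001, 0, 0], "rot": [0, 0, 0], "fingers": 40}
    - {"delta_pos": [0.0015, 0, 0], "rot": [0, 0, 0], "fingers": 40}
    - {"delta_pos": [0.0015, 0, 0], "rot": [0, 0, 0], "fingers": 40}
    - {"delta_pos": [0.0015, 0, 0], "rot": [0, 0, 0], "fingers": 40}

```text
time: 9.93
eef_pos: [0.5008, 0.2766, 0.1708]
tcp_rot: [[0.0, 0.901, -0.434], [0.0, -0.434, -0.901], [-1.0, 0.0, -0.0]]
force: [-0.6, -0.4, 1.8]
grip_width: 0.0572
```

Dropped about 4.6 mm, with contact again. Now screwing clockwise and following the pitch.

>>> move_arm:
  targets:
    - {"delta_pos": [0.0001, 0, 0], "rot": [0.05, 0, 0], "fingers": 40}
    - {"delta_pos": [0.0003, 0, 0], "rot": [0.1, 0, 0], "fingers": 40}
    - {"delta_pos": [0.0004, 0, 0], "rot": [0.15, 0, 0], "fingers": 40}
    - {"delta_pos": [0.0005, 0, 0], "rot": [0.2, 0, 0], "fingers": 40}
    - {"delta_pos": [0.0007, 0, 0], "rot": [0.25, 0, 0], "fingers": 40}
    - {"delta_pos": [0.0008, 0, 0], "rot": [0.3, 0, 0], "fingers": 40}
    - {"delta_pos": [0.0009, 0, 0], "rot": [0.35, 0, 0], "fingers": 40}
    - {"delta_pos": [0.001, 0, 0], "rot": [0.4, 0, 0], "fingers": 40}
    - {"delta_pos": [0.001, 0, 0], "rot": [0.4, 0, 0], "fingers": 40}

```text
time: 10.68
eef_pos: [0.501, 0.2767, 0.1698]
tcp_rot: [[0.001, 0.66, -0.752], [0.001, -0.752, -0.66], [-1.0, 0.0, -0.001]]
force: [0.3, 0.6, 1.0]
grip_width: 0.0572
```

```bash
python3 -c "
from h import *
to([.5011,.2761,.166])"
```

```text
t 10.68 tcp [0.501  0.2767 0.1698] q [ 0.778   0.3359  0.0057  0.0002 -1.2397 -0.0578] F [0.3111 0.5828 1.0076] M [ 0.0427 -0.0892 -0.0555] w 0.057158120554435254
axes x [ 0.0008  0.0005 -1.    ] z [-0.7517 -0.6595 -0.0009] delta [0.0038 0.0006 0.0003]
```

>>> move_arm:
  targets:
    - {"delta_pos": [0.0002, 0, 0], "rot": [0.06, 0, 0], "fingers": 40}
    - {"delta_pos": [0.0003, 0, 0], "rot": [0.12, 0, 0], "fingers": 40}
    - {"delta_pos": [0.0005, 0, 0], "rot": [0.18, 0, 0], "fingers": 40}
    - {"delta_pos": [0.0006, 0, 0], "rot": [0.24, 0, 0], "fingers": 40}
    - {"delta_pos": [0.0008, 0, 0], "rot": [0.3, 0, 0], "fingers": 40}
    - {"delta_pos": [0.001, 0, 0], "rot": [0.36, 0, 0], "fingers": 40}
    - {"delta_pos": [0.0011, 0, 0], "rot": [0.42, 0, 0], "fingers": 40}
    - {"delta_pos": [0.0013, 0, 0], "rot": [0.48, 0, 0], "fingers": 40}
    - {"delta_pos": [0.0014, 0, 0], "rot": [0.54, 0, 0], "fingers": 40}
    - {"delta_pos": [0.0016, 0, 0], "rot": [0.6, 0, 0], "fingers": 40}
    - {"delta_pos": [0.0016, 0, 0], "rot": [0.6, 0, 0], "fingers": 40}

```text
time: 11.6
eef_pos: [0.501, 0.2766, 0.1682]
tcp_rot: [[0.001, 0.121, -0.993], [0.0, -0.993, -0.121], [-1.0, -0.0, -0.001]]
force: [-0.8, -0.5, 1.3]
grip_width: 0.0574
```

```bash
python3 -c "
from h import *
to([.5011,.2761,.166])"
```

```text
t 11.6 tcp [0.501  0.2766 0.1682] q [ 0.7779  0.3369  0.0029  0.0003 -1.236  -0.6566] F [-0.823  -0.5255  1.3285] M [ 0.0032 -0.0429 -0.0837] w 0.05737125835738355
axes x [ 0.0007  0.0003 -1.    ] z [-0.9926 -0.121  -0.0008] delta [ 0.0022  0.0006 -0.    ]
```

>>> move_arm:
  targets:
    - {"delta_pos": [0.0002, 0, 0], "rot": [0.06, 0, 0], "fingers": 40}
    - {"delta_pos": [0.0003, 0, 0], "rot": [0.12, 0, 0], "fingers": 40}
    - {"delta_pos": [0.0005, 0, 0], "rot": [0.18, 0, 0], "fingers": 40}
    - {"delta_pos": [0.0006, 0, 0], "rot": [0.24, 0, 0], "fingers": 40}
    - {"delta_pos": [0.0008, 0, 0], "rot": [0.3, 0, 0], "fingers": 40}
    - {"delta_pos": [0.001, 0, 0], "rot": [0.36, 0, 0], "fingers": 40}
    - {"delta_pos": [0.0011, 0, 0], "rot": [0.42, 0, 0], "fingers": 40}
    - {"delta_pos": [0.0013, 0, 0], "rot": [0.48, 0, 0], "fingers": 40}
    - {"delta_pos": [0.0014, 0, 0], "rot": [0.54, 0, 0], "fingers": 40}
    - {"delta_pos": [0.0016, 0, 0], "rot": [0.6, 0, 0], "fingers": 40}
    - {"delta_pos": [0.0016, 0, 0], "rot": [0.6, 0, 0], "fingers": 40}

```text
time: 12.52
eef_pos: [0.5012, 0.2769, 0.1669]
tcp_rot: [[0.001, -0.459, -0.888], [0.001, -0.888, 0.459], [-1.0, -0.001, -0.001]]
force: [0.7, 0.8, 3.4]
grip_width: 0.0573
```

```bash
python3 -c "
from h import *
to([.5011,.2761,.166])"
```

```text
t 12.52 tcp [0.5012 0.2769 0.1669] q [ 0.7779  0.3378  0.0006  0.0004 -1.232  -1.2553] F [0.682  0.8147 3.3506] M [ 0.1826 -0.2434 -0.0125] w 0.057337456536992536
axes x [ 0.0015  0.0009 -1.    ] z [-0.8883  0.4593 -0.0009] delta [ 0.0009  0.0008 -0.0002]
```

>>> move_arm:
  targets:
    - {"delta_pos": [0.0002, 0, 0], "rot": [0.06, 0, 0], "fingers": 40}
    - {"delta_pos": [0.0003, 0, 0], "rot": [0.12, 0, 0], "fingers": 40}
    - {"delta_pos": [0.0005, 0, 0], "rot": [0.18, 0, 0], "fingers": 40}
    - {"delta_pos": [0.0006, 0, 0], "rot": [0.24, 0, 0], "fingers": 40}
    - {"delta_pos": [0.0008, 0, 0], "rot": [0.3, 0, 0], "fingers": 40}
    - {"delta_pos": [0.0008, 0, 0], "rot": [0.3, 0, 0], "fingers": 40}

```text
time: 13.02
eef_pos: [0.5013, 0.2768, 0.1663]
tcp_rot: [[0.002, -0.701, -0.714], [0.001, -0.714, 0.701], [-1.0, -0.002, -0.001]]
force: [1.2, 0.2, 4.8]
grip_width: 0.0577
```

```bash
python3 -c "
from h import *
to([.5011,.2761,.166])"
```

```text
t 13.02 tcp [0.5013 0.2768 0.1663] q [ 0.7779  0.338  -0.0006  0.0008 -1.2304 -1.5544] F [1.1676 0.2485 4.7947] M [ 0.0987 -0.2962 -0.0667] w 0.0577332270883772
axes x [ 0.0017  0.0007 -1.    ] z [-0.7136  0.7006 -0.0007] delta [ 0.0003  0.0006 -0.0003]
```

>>> move_arm:
  targets:
    - {"delta_pos": [0.0001, 0, 0], "rot": [0.05, 0, 0], "fingers": 40}
    - {"delta_pos": [0.0002, 0, 0], "rot": [0.1, 0, 0], "fingers": 40}
    - {"delta_pos": [0.0004, 0, 0], "rot": [0.15, 0, 0], "fingers": 40}
    - {"delta_pos": [0.0004, 0, 0], "rot": [0.15, 0, 0], "fingers": 40}

```text
time: 13.35
eef_pos: [0.5013, 0.2768, 0.1659]
tcp_rot: [[0.002, -0.799, -0.602], [0.001, -0.602, 0.799], [-1.0, -0.002, -0.001]]
force: [1.2, 0.1, 4.6]
grip_width: 0.0573
```

```bash
python3 -c "
from h import *
to([.5011,.2761,.166])"
```

```text
t 13.35 tcp [0.5013 0.2768 0.1659] q [ 0.7779  0.3383 -0.0013  0.0008 -1.2295 -1.7034] F [1.1685 0.1097 4.6191] M [-0.0117 -0.3138 -0.0568] w 0.05728907798867354
axes x [ 0.0018  0.0007 -1.    ] z [-0.6016  0.7988 -0.0005] delta [-0.0001  0.0006 -0.0004]
```

>>> move_arm:
  targets:
    - {"delta_pos": [0.0001, 0, 0], "rot": [0.05, 0, 0], "fingers": 40}
    - {"delta_pos": [0.0001, 0, 0], "rot": [0.1, 0, 0], "fingers": 40}
    - {"delta_pos": [0.0002, 0, 0], "rot": [0.15, 0, 0], "fingers": 40}
    - {"delta_pos": [0.0002, 0, 0], "rot": [0.15, 0, 0], "fingers": 40}

```text
time: 13.68
eef_pos: [0.5013, 0.2767, 0.1657]
tcp_rot: [[0.002, -0.88, -0.475], [0.001, -0.475, 0.88], [-1.0, -0.002, -0.0]]
force: [1.7, -0.6, 4.8]
grip_width: 0.0574
```

```bash
python3 -c "
from h import *
to([.5011,.2761,.166])"
```

```text
t 13.68 tcp [0.5013 0.2767 0.1657] q [ 0.7779  0.3384 -0.0017  0.0008 -1.2291 -1.8534] F [ 1.6548 -0.6186  4.8134] M [-0.032  -0.1917 -0.0541] w 0.05740761409831904
axes x [ 0.0016  0.0006 -1.    ] z [-0.4755  0.8797 -0.0003] delta [-0.0003  0.0004 -0.0005]
```

>>> move_arm:
  targets:
    - {"delta_pos": [0.0001, 0, 0], "rot": [0.05, 0, 0], "fingers": 40}
    - {"delta_pos": [0.0001, 0, 0], "rot": [0.1, 0, 0], "fingers": 40}
    - {"delta_pos": [0.0002, 0, 0], "rot": [0.1, 0, 0], "fingers": 40}

```text
time: 13.93
eef_pos: [0.501, 0.2768, 0.1656]
tcp_rot: [[0.001, -0.922, -0.386], [0.001, -0.386, 0.922], [-1.0, -0.001, 0.0]]
force: [-1.9, 0.9, 6.7]
grip_width: 0.0573
```

```bash
python3 -c "
from h import *
to([.5011,.2761,.166])"
```

```text
t 13.93 tcp [0.501  0.2768 0.1656] q [ 0.7782  0.3384 -0.0019  0.0005 -1.2291 -1.9528] F [-1.8939  0.8542  6.6942] M [0.0721 0.3557 0.2942] w 0.05725910108911787
axes x [ 0.0013  0.0006 -1.    ] z [-0.3861  0.9225  0.0001] delta [-0.0004  0.0002 -0.0007]
```

>>> move_arm:
  targets:
    - {"delta_pos": [0, 0, 0], "rot": [0.05, 0, 0], "fingers": 40}
    - {"delta_pos": [0, 0, 0], "rot": [0.08, 0, 0], "fingers": 40}
    - {"delta_pos": [0, 0, 0], "rot": [0.08, 0, 0], "fingers": 40}

```text
time: 14.18
eef_pos: [0.5009, 0.2768, 0.1656]
tcp_rot: [[0.002, -0.949, -0.316], [-0.0, -0.316, 0.949], [-1.0, -0.001, -0.001]]
force: [-1.1, -0.1, 6.0]
grip_width: 0.0575
```

```bash
python3 -c "
from h import *
to([.5011,.2761,.166])"
```

```text
t 14.18 tcp [0.5009 0.2768 0.1656] q [ 0.7788  0.3383 -0.0023  0.0014 -1.2293 -2.0289] F [-1.0757 -0.0748  5.9555] M [-0.2091  0.1959  1.705 ] w 0.057476585800775894
axes x [ 0.0015 -0.0004 -1.    ] z [-0.3157  0.9489 -0.0008] delta [-0.0004  0.     -0.0007]
```

Torque has risen to 1.7 N·m, so it is tight at the stop. Releasing and retreating.

>>> move_arm:
  targets:
    - {"delta_pos": [0, 0, 0], "rot": [0.08, 0, 0], "fingers": 50}
    - {"delta_pos": [0, 0, 0], "rot": [0.08, 0, 0], "fingers": 80}
    - {"delta_pos": [0, 0, 0], "rot": [0.08, 0, 0], "fingers": 100}
    - {"delta_pos": [0, 0, 0], "rot": [0.08, 0, 0], "fingers": 100}
    - {"delta_pos": [0, 0, 0], "rot": [0.08, 0, 0], "fingers": 100}
    - {"delta_pos": [-0.02, 0, 0], "rot": [0, 0, 0], "fingers": 100}
    - {"delta_pos": [-0.05, 0, 0], "rot": [0, 0, 0], "fingers": 100}
    - {"delta_pos": [-0.09, 0, 0], "rot": [0, 0, 0], "fingers": 100}
    - {"delta_pos": [-0.13, 0, 0], "rot": [0, 0, 0], "fingers": 100}
    - {"delta_pos": [-0.13, 0, 0], "rot": [0, 0, 0], "fingers": 100}
    - {"delta_pos": [-0.13, 0, 0], "rot": [0, 0, 0], "fingers": 100}

```text
time: 15.1
eef_pos: [0.5014, 0.2771, 0.2975]
tcp_rot: [[0.004, -0.951, -0.309], [0.004, -0.309, 0.951], [-1.0, -0.005, 0.002]]
force: [0.2, -0.3, -1.4]
grip_width: 0.0853
```

```bash
python3 -c "
from h import *
to([.501,.277,.1656])
fs={n:grab_frame(n) for n in('wrist','scene')}
f=fs['wrist'];print(proj(f,[.501,.2768,.168]),proj(fs['scene'],[.501,.2768,.168]))
p=proj(fs['scene'],[.501,.2768,.16]).astype(int)
f=fs['wrist'];im=f['img'].astype(int);pw=proj(f,[.501,.2768,.168]).astype(int);o=pw-60
s=im[o[1]:o[1]+120,o[0]:o[0]+120];m=((s.max(2)-s.min(2)<22)&(s.max(2)>60)&(s.max(2)<140)).astype(np.uint8)
n,l,st,c=cv2.connectedComponentsWithStats(m);k=[i for i in range(1,n) if st[i,4]>150]
for i in k: print(st[i],c[i]+o,onz(f,*(c[i]+o),.168))
g=fs['scene']['img'][p[1]-60:p[1]+60,p[0]-60:p[0]+60]
save('fin',np.hstack([cv2.resize(fs['wrist']['img'],(480,360)),cv2.resize(np.ascontiguousarray(g),(320,360))]))"
```

```text
t 15.1 tcp [0.5014 0.2771 0.2975] q [ 0.7777  0.2904  0.2666  0.0001 -1.5414 -2.0344] F [ 0.191  -0.2756 -1.401 ] M [ 0.0251 -0.0099  0.027 ] w 0.08531944193014557
axes x [ 0.004   0.0039 -1.    ] z [-0.309   0.9511  0.0024] delta [ 0.1319  0.0011 -0.0003]
[319.7259 237.9441] [500.5197 347.3322]
[   0    0  106  110 2878] [290.8065 213.9069] [0.4908 0.2528 0.168 ]
[  36   37   50   49 1904] [319.6261 238.1376] [0.5012 0.2768 0.168 ]
```

View pics/fin.png

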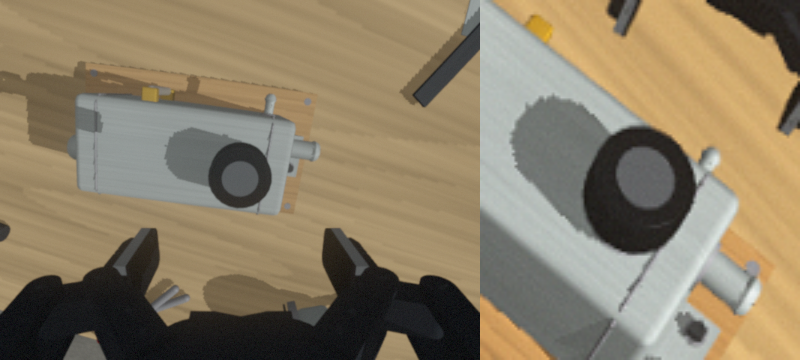

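The wrist view shows the cap square on the neck, with its disc at (319.6,238.1) against a predicted (319.7,237.9). In the scene view it sits level, and the gripper is well clear.

```bash
python3 -c "
from workcell import *
print(finish_job())"
```

```text
the job is handed in; nothing more can be done
None
```

The black cap is screwed onto the filler neck and tight against its stop. I handed the job in at about 15 s of the 58 s allowed; no verdict was given.

- **Turning back:** The cap touched the thread ridges with its centre about 2.7 mm below the neck point. Turned anticlockwise, it rode up to about 1.7 mm below. Then the upward force fell to zero and it dropped about 4.6 mm.
- **Screwing down:** I turned it about 2.2 rad clockwise, down the thread, until the twisting moment jumped to 1.7 N·m. By the arm reading, its centre was then about 11.4 mm below the neck point.
- **Last checks:** After I released it and backed away, the wrist camera put the cap's disc within about 0.2 mm of where I expected it. In the scene camera it looked level.
- **Not measured:** I had no direct reading of the seal. That it is squeezed is inferred from the cap height and the torque at the stop. I also did not check the tape, dolly and hammer again, but the arm never went low near them except to pick up the cap.

No check failed. The only disagreement was that the two fixed cameras placed the neck about 3.5 mm apart. I used the average, and the cap went on cleanly.

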